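# Tilt check: close the chamber, jack the marked lift point and hold it up

## Task

Gently lower the blue lid of the transducer chamber until it is closed, then slide the red lever jack so that its steel saddle stands centred under the yellow-marked lift point of the tilt plate. Pump its black handle: one full stroke down, let it come all the way back up, then press it fully down again and finish while still holding it down, so that the jack alone keeps the chamber tilted up for the reading. Leave the other bench items where they stand and do not press the green button.

Things in the scene. Friction and masses are not known exactly. Their poses are not given: they have to be found in the camera images.
- tilt_stand: Fixed stand; origin on the bench, z up. Foot slab x -90..90, y -80..120 mm, 12 high. Steel tilt plate 170 (x) by 200 (y), 12 thick, underside 80 mm up, hinged along x at y = 110. From its edge at y = -90 a tab 46 mm wide runs to y = -175, bench free below. Posts of radius 8 at (+-70, -65) carry the plate. Includes plate, chamber and lid.
- chamber (a point): Grey open chamber 160 (x) by 150 (y) by 70 mm fixed on the tilt plate over the stand's origin, rim 162 mm above the bench, a transducer fixed inside. Origin under its centre, 92 mm above the bench; axes as the stand's while the plate lies flat
- lift_point (a point): Lift point: centre of the round rubber pad (radius 16) under the tab, at (0, -150) mm in the stand's x, y, 78 mm above the bench at rest; a yellow disc with a black dot on the tab's top marks it (92 mm up). Axes as the stand's while the plate lies flat.
- tilt_plate (a joint): Tilt of the plate, rad: 0 lying flat on its posts (as at the start), grows as the tab rises, up to 0.15. A fully pressed jack under the lift point gives about 0.06. The whole plate loads the lift point with about 7 N.
- chamber_lid (a joint): Opening of the blue chamber lid, rad: 0 closed, starts 0.9 to 1.25, at most 1.6. Stiff hinge: it stays where it is left; about 2 N at the handle moves it.
- chamber_lid_hinge (a point): Middle of the lid's hinge line, at (80, 0) mm of the stand, 162 mm above the bench. Its axes turn with the lid: y is the hinge line, -x runs along the lid to the free edge, z points out of its outer face. Lid 160 (hinge to free edge) by 150 by 8 mm. Opening turns it about +y, lifting the free edge.
- chamber_lid_handle (a point): Middle of the black bar handle on the lid's outer face: bar along the hinge direction, 75 mm long, 130 mm from the hinge line and 35 mm above the outer face (43 mm above the hinge). Axes as the lid's.
- pump_jack: Loose red lever jack, about 0.9 kg, slides on the bench. Origin on the bench under its grip block; x points to the saddle, z up. Base plate x -145..130, 80 mm wide, 12 thick. Grip block 40 (x) by 44 (y) mm, top 58 mm up: grasp it across y from above. Saddle axis at x = 100, handle to -x; a rib 36 mm high joins block and saddle.
- saddle_top (a point): Centre of the top face of the steel saddle (disc of radius 20) at (100, 0) mm of the jack, 68 mm above the bench at rest, so 10 mm below the lift point; it rises with the handle by 52 mm per rad, at most 26 mm.
- pump_handle (a joint): Pump handle, rad: 0 up (where its spring returns it), 0.5 fully down at its stop. Hinge axis at (-28, 0) mm of the jack, 50 mm up. Unloaded it takes 2 to 3 N at the pad to press, 5 to 7 N fully down with the plate on the saddle; let go, it returns by itself and the saddle sinks.
- handle_pad (a point): Centre of the top face of the black handle pad (34 by 40 mm, 12 thick) at the handle's end, 115 mm from its hinge. At 0 the arm slopes up to the rear by 0.45 rad: this point is (-129, 0) mm of the jack and 105 mm up; at 0.5 it is (-143, 0) mm and 50 mm up. The point's axes turn with the handle: at joint 0 they are the jack's.
- green_button (a joint): Domed green push button (radius 18) on the steel control box, m pressed: 0 out, 0.006 in. Leave alone.
- control_box: Fixed steel control box 110 by 140 by 60 mm carrying the green button, 85 mm high in all; origin under its centre. An obstacle.
- puck: Black mounting puck, radius 32, 30 mm high, loose; origin under its centre. Leave alone.
- coupler_a: Stainless quick coupler standing upright, radius 17, 56 mm high, loose; origin under its centre. Leave alone.
- coupler_b: A second, same quick coupler. Leave alone.
- spare_transducer: Silver transducer cylinder with brass port standing upright, radius 19, 82 mm high, loose; origin under its centre. Leave alone.
- ref_gauge: Glass-faced reference gauge on a foot, dial radius 55, 160 mm high, loose; origin under its foot. Leave alone.

How it is judged:
By the outcome, as a careful person would: the job done as asked, in the order asked, and still so for the second after the job is handed in, while the arm keeps its last pose, push and grip.
It also fails if it takes over 72 s, if anything falls off the work surface, if the arm or the gripper's body presses on something with over 40 N, if the wrist force passes 120 N, or if a joint passes its speed limit or range.

## Robot

A 6-joint arm with a two-finger parallel gripper is mounted at the origin on the work surface. World frame = base frame: x ahead of the robot, y to its left, z up, the work surface at z = 0. Lengths are in mm, angles in rad, forces in N, time in s.
With the tool pointing down it reaches from about 325 to 900 mm from the base axis. Payload 6.1 kg.
Tool frame: the origin (TCP) lies on the centre line of the jaws, within the pads' length; the fingertips stand 14 mm ahead of it and the grasp point (between the pads) lies 5 mm behind it; z points along the fingers, y is the direction in which the jaws open and shut (so a half turn about z gives the same grasp; the last joint's range is limited). The gripper opens to 85 mm and grips with 20 to 120 N. Pads are 22 mm wide; open, the fingers measure 114 mm over their backs; the gripper's body (76 mm by 85 mm) begins 54 mm behind the grasp point. The pads swing forward as they close: fully open they stand 13 mm farther back than shut.
Start: joints at [1.121, 0.22, 1.526, -0, 1.395, -0.126], TCP at [198.855, 592.514, 245.3] pointing down, gripper open.
Joint ranges: [-2.98, 2.98], [-0.91, 2.08], [0.09, 2.57], [-1.24, 4.39], [0.2, 2.65], [-2.68, 2.68]. Speed limits (rad/s): [2.57, 2.57, 3.01, 3.14, 3.14, 3.14].

## Interface

Orientations are given as [roll, pitch, yaw] about the fixed x, y, z axes, in that order (R = Rz(yaw) Ry(pitch) Rx(roll)).
In Python, from plant import readout, snapshot, camera_info, order gives the robot as it stands.
- The arm moves only by the shell command python3 -m creep 'ROWS'. ROWS is JSON, a list of rows, each an object with "travel": the shift along the tool's x, y, z in units of 150 mm (1.0 is 150 mm), a list of three; "roll": the turn about the tool's z in units of 10 degrees (1.0 is 10 degrees); "jaw": the gripper command: -1 is shut, 1 is fully open, values between are in proportion. A call has exactly 10 rows; each row shifts and turns the pose as measured when the row begins, along the tool's axes as they then stand; what a row does not reach is not made up. A row lasts 1/8 s, in which the tool goes at most 62.5 mm and 10.7 degrees, less where a joint would pass 70% of its speed; a pose out of reach is approached as far as the arm can. A call with a number of a shift or a turn outside -1 to 1 is refused whole. A call with a gripper value outside its range is refused whole. The fingers move at their own pace and stop on an object; the grip force is fixed at half the most. Time passes only in rows, so rows that do not move let the fingers close, or fill a call up. It gives the time, the measured TCP pose, the force and the opening at its end, in the units of the state.
- readout.observe(): the state, without advancing time (a new reading comes with each control period).
- snapshot(name): name is "scene" or "top" or "wrist"; returns (picture, depth): 480x640x3 uint8, blue, green, red; 480x640 float32, mm along the optical axis (not along the pixel's ray), 0 where there is no reading.
- camera_info(name): a dict with "K" (3x3 intrinsics, pixels), "distortion" ([k1, k2, p1, p2, k3] as OpenCV has them; the pictures are not rectified), "eye" and "attitude" of the camera in the world. Camera axes: x right, y down, z forward; pixel columns grow to the right and rows downward; lengths in mm; the calibration is good to about 2 mm. A picture is of the moment at which its call begins: read the wrist's pose just before it. camera_info takes no time and is no camera call; for the wrist camera it gives the pose at the moment of the call.
- order.finish_job(): hands the job in, once; it reports no verdict.
The state is a dict: "time": time; "q": joint angles; "joint_velocities": joint speeds; "joint_torque": joint torques, N m; "tcp_pos": TCP position; "eef_rot": TCP orientation; "wrist_force": force on the tool from outside, world axes, zero at the start; "torque": the same for the moment, N m; "opening": finger opening in mm.
Only numpy, scipy, OpenCV 4.12 (cv2) and the standard library are available. Lean on these libraries where they do the work, as an engineer would, in place of code of your own. Each camera call takes 0.05 s, during which the arm holds its last target. There are 200 camera calls.

## Working session

There is one attempt and no reset: what is moved stays moved. The work goes in short steps, Python scripts to look and compute and a shell command to move; the robot and the scene stay as the last step left them, time stands still between calls to the robot, and variables do not carry over. Pictures are saved under pics/ and viewed, about 8 in all and at most 12, crops included, and the job is handed in when it is done.

```bash
mkdir -p pics; ls
cat > h.py <<'E'
import numpy as np,cv2,sys
from plant import readout,snapshot,camera_info,order
from scipy.spatial.transform import Rotation as R
def cam(n):
    c=camera_info(n);A=np.array(c['attitude'],float)
    M=A if A.shape==(3,3) else R.from_euler('xyz',A).as_matrix()
    return np.array(c['K']),np.array(c['distortion']),np.array(c['eye'],float),M
def ray(n,u,v,c=None):
    K,D,e,M=c or cam(n);p=cv2.undistortPoints(np.array([[[u,v]]],float),K,D)[0,0]
    return e,M@np.array([p[0],p[1],1])
def atz(n,u,v,z,c=None):
    e,d=ray(n,u,v,c);return e+d*(z-e[2])/d[2]
def atd(n,u,v,dep,c=None):
    e,d=ray(n,u,v,c);return e+d*np.median([x for x in dep[v-1:v+2,u-1:u+2].ravel() if x>0])
def proj(n,P,c=None):
    K,D,e,M=c or cam(n);q=(np.atleast_2d(P)-e)@M
    return cv2.projectPoints(q,np.zeros(3),np.zeros(3),K,D)[0][:,0]
E
python3 - <<'E'
from h import *
for n in('top','scene'):
    print(camera_info(n)); p,d=snapshot(n);cv2.imwrite(f'pics/{n}0.png',p);np.save(n+'0.npy',d)
print(readout.observe())
E
```

```text
pics
{'K': array([[448.57643968,   0.        , 326.17715389],
       [  0.        , 448.57643968, 240.96243043],
       [  0.        ,   0.        ,   1.        ]]), 'distortion': array([-0.08759619,  0.        ,  0.        ,  0.        ,  0.        ]), 'eye': array([ 348.66205418,   67.72014142, 1228.64318709]), 'attitude': array([-2.96765160e+00,  9.86031647e-04, -1.58933175e+00])}
{'K': array([[623.01914708,   0.        , 318.94416093],
       [  0.        , 623.01914708, 236.33403408],
       [  0.        ,   0.        ,   1.        ]]), 'distortion': array([-0.17709022,  0.        ,  0.        ,  0.        ,  0.        ]), 'eye': array([1448.27123609,  789.14437294,  945.11997471]), 'attitude': array([-2.18601036,  0.02528445,  2.21875333])}
{'time': 0.1, 'q': array([ 1.12088655e+00,  2.21134178e-01,  1.52750862e+00,  8.28942290e-06,
        1.39470912e+00, -1.26134885e-01]), 'joint_velocities': array([-0.0006262 , -0.00170849, -0.00307611, -0.00034148, -0.00026582,
       -0.00119821]), 'joint_torque': array([ 1.83684453e-03, -4.98239815e+01, -3.90549874e+01, -2.30241631e-05,
        5.52165991e-03, -1.74948764e-05]), 'tcp_pos': array([198.63330406, 592.04066628, 244.31041722]), 'eef_rot': array([-3.13984839e+00, -2.29411210e-04,  2.81781610e+00]), 'wrist_force': array([-0.28425348, -0.58798599, -0.32842737]), 'torque': array([-0.07318873,  0.03140636,  0.04356172]), 'opening': 84.7704190214618}
```

View pics/top0.png

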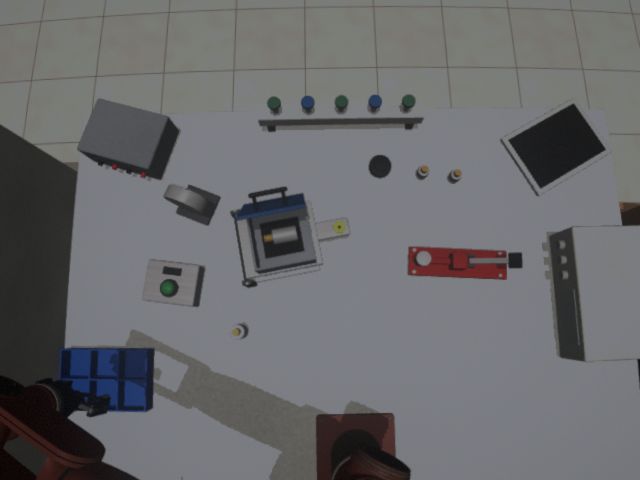

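View pics/scene0.png

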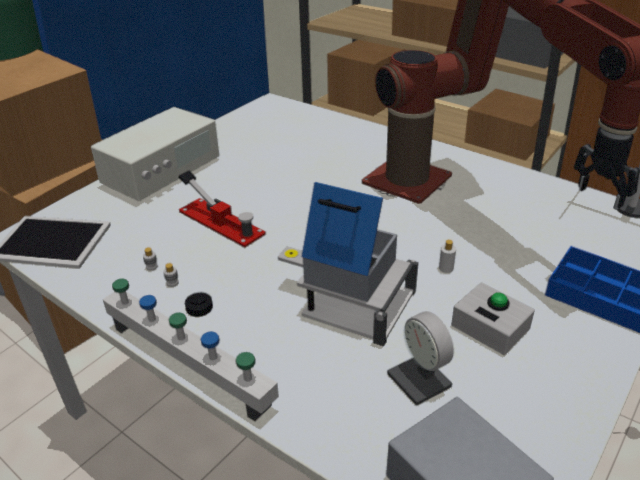

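Top view: the stand is at about (280,240) with its tab pointing right, yellow dot at (340,228). The lid is open with its hinge on the far side. The jack is at (460,262), saddle left at (424,258), pad right at (515,260). I'll enlarge a crop for measuring.

Run:
```python
from h import *
p=cv2.imread('pics/top0.png')
a=cv2.resize(p[175:300,225:365],None,fx=4,fy=4,interpolation=3)
b=cv2.resize(p[235:290,400:530],None,fx=4,fy=4,interpolation=3)
b=cv2.copyMakeBorder(b,0,0,0,max(0,a.shape[1]-b.shape[1]),0);a=a[:380]
cv2.imwrite('pics/c1.png',np.vstack([a,b]));print(a.shape,b.shape)
```

```text
(380, 560, 3) (220, 560, 3)
```

View pics/c1.png

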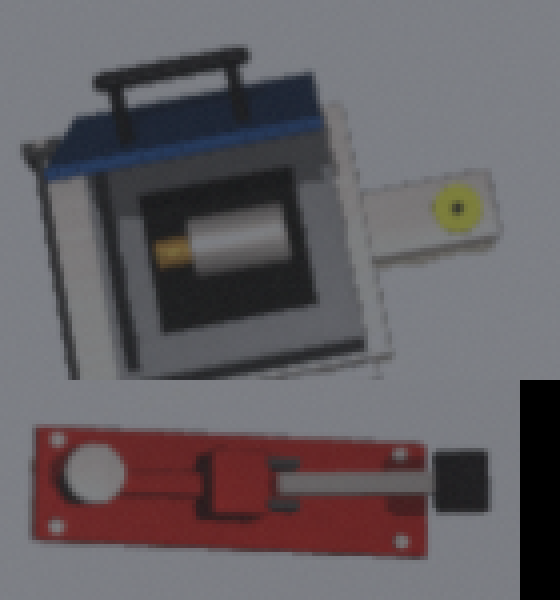

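Run:
```python
from h import *
d=np.load('top0.npy');c=cam('top')
A=lambda x,y:((x+.5)/4+225-.5,(y+.5)/4+175-.5)
B=lambda x,y:((x+.5)/4+400-.5,(y-380+.5)/4+235-.5)
L=atz('top',*A(457,208),92,c);print('lift',L)
t=[atz('top',*A(*q),92,c) for q in((362,191),(490,172))];v=t[0]-t[1];print('tab yaw',np.degrees(np.arctan2(v[1],v[0]))-90)
h=[]
for q in((97,80),(170,67),(245,55)):
    u,w=map(int,np.round(A(*q)));print('handle',atd('top',u,w,d,c))
for nm,q,z in(('saddle',(95,473),68),('pad',(461,482),105),('block',(242,485),58)):print(nm,atz('top',*B(*q),z,c))
k=[atz('top',*B(*q),12,c) for q in((35,428),(428,444),(427,557),(35,540))]
print('base ctr',np.mean(k,0));v=(k[0]+k[3]-k[1]-k[2]);print('jackyaw',np.degrees(np.arctan2(v[1],v[0])))
v=k[0]-k[1];print(np.degrees(np.arctan2(v[1],v[0])),np.linalg.norm(v));v=k[3]-k[2];print(np.degrees(np.arctan2(v[1],v[0])))
# plane fit to lid outer & depth points on lid
for q in((100,130),(180,115),(280,90),(300,110),(90,150)):
    u,w=map(int,np.round(A(*q)));print('lid',atd('top',u,w,d,c))
# puck, couplers, gauges etc
for nm,u,w,z in(('puck',380,166,30),('ca',423,171,56),('cb',456,174,56),('tr',238,331,82),('box',172,283,60),('gauge',195,200,20)):print(nm,atz('top',u,w,z,c))
```

```text
lift [585.42245413  31.58972944  92.        ]
tab yaw 7.571935582783425
handle [614.90579474 229.3777452  300.95816829]
handle [622.66365182 190.53042551 301.98870371]
handle [628.75010266 149.77017332 301.1177517 ]
saddle [ 502.84088645 -188.72519219   68.        ]
pad [ 487.15323078 -417.72854948  105.        ]
block [ 494.14841823 -288.80631253   58.        ]
base ctr [ 495.08127025 -296.10493223   12.        ]
jackyaw 86.39177248012624
86.5476211744688 275.91960560785117
86.23389849672876
lid [609.23570181 240.75463187 219.96383613]
lid [618.47192128 194.52047887 217.59135391]
lid [635.70373694 137.13987595 203.39608301]
lid [600.79544358 120.6835647  287.27772691]
lid [584.04815808 237.90060629 274.28415354]
puck [769.94256794 -89.93709058  30.        ]
ca [ 744.76359101 -204.4007893    56.        ]
cb [ 735.06481577 -295.57177768   56.        ]
tr [323.55412664 291.95853057  82.        ]
box [449.2456526 472.9711172  60.       ]
gauge [684.54827203 430.69552835  20.        ]
```

```bash
python3 -m creep '[{"travel":[0,0,-0.2],"roll":1,"jaw":-0.2},{"travel":[0,0,-0.2],"roll":1,"jaw":-0.2},{"travel":[0,0,-0.2],"roll":1,"jaw":-0.2},{"travel":[0,0,-0.2],"roll":1,"jaw":-0.2},{"travel":[0,0,-0.15],"roll":1,"jaw":-0.2},{"travel":[0,0,-0.1],"roll":1,"jaw":-0.2},{"travel":[-0.3,0.23,0],"roll":0.2,"jaw":-0.2},{"travel":[-0.3,0.23,0],"roll":0,"jaw":-0.2},{"travel":[-0.3,0.23,0],"roll":0,"jaw":-0.2},{"travel":[-0.3,0.23,0],"roll":0,"jaw":-0.2}]'
```

```text
time: 1.35
tcp_pos: [360.5, 430.1, 400.2]
eef_rot: [-3.133, 0.011, 1.707]
wrist_force: [0.5, 0.0, 0.1]
opening: 34.2
```

```bash
python3 -m creep '[{"travel":[-0.26,0.22,0],"roll":-0.12,"jaw":-0.2},{"travel":[-0.26,0.22,0],"roll":0,"jaw":-0.2},{"travel":[-0.26,0.22,0],"roll":0,"jaw":-0.2},{"travel":[-0.26,0.22,0],"roll":0,"jaw":-0.2},{"travel":[-0.26,0.22,0],"roll":0,"jaw":-0.2},{"travel":[-0.26,0.22,0],"roll":0,"jaw":-0.2},{"travel":[-0.2,0.16,0],"roll":0,"jaw":-0.2},{"travel":[0,0,0],"roll":0,"jaw":-0.2},{"travel":[0,0,0],"roll":0,"jaw":-0.2},{"travel":[0,0,0],"roll":0,"jaw":-0.2}]'
python3 - <<'E'
from h import *
s=readout.observe();print(s['tcp_pos'],s['eef_rot'])
c=cam('wrist');p,d=snapshot('wrist');cv2.imwrite('pics/w1.png',p);np.savez('w1',d=d,K=c[0],D=c[1],e=c[2],M=c[3])
E
```

```text
time: 2.6
tcp_pos: [627.9, 191.4, 394.6]
eef_rot: [-3.124, 0.011, 1.724]
wrist_force: [-0.2, -1.0, -0.5]
opening: 34.6
[627.93050547 191.35530888 394.57701128] [-3.12375705  0.01121636  1.72409241]
```

View pics/w1.png

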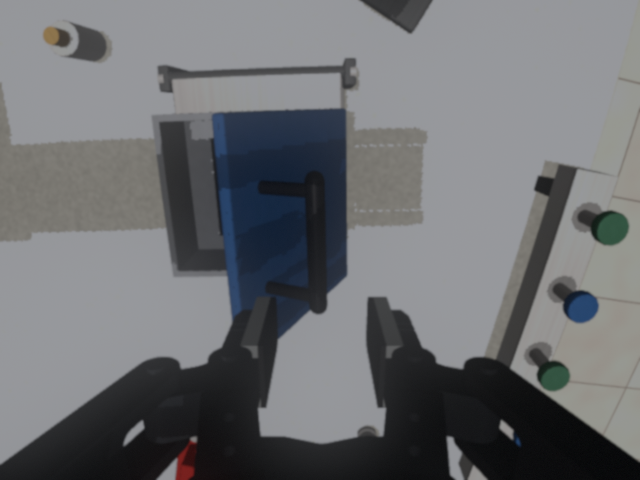

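The wrist view shows the bar from (314,180) to (318,305), parallel to the jaw plane and between the fingers.

Run:
```python
from h import *
w=np.load('w1.npz');c=(w['K'],w['D'],w['e'],w['M']);d=w['d']
for u,v in((314,182),(316,215),(316,243),(317,270),(318,303)):print(atd('',u,v,d,c))
for u,v in((240,290),(335,130),(230,130),(340,260)):print('lid',atd('',u,v,d,c))
for u,v in((255,340),(385,340)):print('finger',atd('',u,v,d,c))
print(proj('',np.array([[585.4,31.6,92]]),c))
```

```text
[616.72663753 227.86756892 303.13445998]
[620.46824963 210.12439471 303.30722256]
[622.84082081 194.35418679 303.72611633]
[625.79285944 178.44408362 303.6882048 ]
[629.45525979 157.99022904 303.69726887]
lid [584.09839157 161.008138   308.06703279]
lid [625.86811903 250.75216602 187.67986058]
lid [570.25369548 248.43729488 306.10337192]
lid [648.25131591 141.51756295 181.35599244]
finger [607.51353383 199.38250129 416.72778176]
finger [645.33057043 204.84119568 415.44778738]
[[269.20744803 312.10995682]]
```

```bash
python3 -m creep '[{"travel":[0,0,0.13],"roll":0,"jaw":-0.2},{"travel":[0,0,0.13],"roll":0,"jaw":-0.2},{"travel":[0,0,0.13],"roll":0,"jaw":-0.2},{"travel":[0,0,0.1],"roll":0,"jaw":-0.2},{"travel":[0,0,0.06],"roll":0,"jaw":-0.2},{"travel":[0,0,0.03],"roll":0,"jaw":-0.2},{"travel":[0,0,0.03],"roll":0,"jaw":-0.2},{"travel":[0,0,0],"roll":0,"jaw":-0.2},{"travel":[0,0,0],"roll":0,"jaw":-0.2},{"travel":[0,0,0],"roll":0,"jaw":-0.2}]'
```

```text
time: 3.9
tcp_pos: [624.5, 192.5, 296.9]
eef_rot: [-3.124, 0.011, 1.728]
wrist_force: [-0.3, 0.4, 0.4]
opening: 34.2
```

```bash
python3 -m creep '[{"travel":[0,-0.055,0],"roll":0,"jaw":-0.2},{"travel":[0,-0.055,0],"roll":0,"jaw":-0.2},{"travel":[0,-0.055,0.005],"roll":0,"jaw":-0.2},{"travel":[0,-0.055,0.01],"roll":0,"jaw":-0.2},{"travel":[0,-0.055,0.015],"roll":0,"jaw":-0.2},{"travel":[0,-0.055,0.02],"roll":0,"jaw":-0.2},{"travel":[0,-0.055,0.02],"roll":0,"jaw":-0.2},{"travel":[0,-0.055,0.02],"roll":0,"jaw":-0.2},{"travel":[0,-0.055,0.025],"roll":0,"jaw":-0.2},{"travel":[0,-0.055,0.025],"roll":0,"jaw":-0.2}]'
```

```text
time: 5.15
tcp_pos: [537.6, 178.4, 276.2]
eef_rot: [-3.126, 0.011, 1.728]
wrist_force: [2.7, 0.6, -1.6]
opening: 34.4
```

```bash
python3 -m creep '[{"travel":[0,0,0.07],"roll":0,"jaw":-0.2},{"travel":[0,-0.034,0.03],"roll":0,"jaw":-0.2},{"travel":[0,-0.033,0.03],"roll":0,"jaw":-0.2},{"travel":[0,-0.031,0.032],"roll":0,"jaw":-0.2},{"travel":[0,-0.029,0.033],"roll":0,"jaw":-0.2},{"travel":[0,-0.028,0.034],"roll":0,"jaw":-0.2},{"travel":[0,-0.026,0.035],"roll":0,"jaw":-0.2},{"travel":[0,-0.024,0.036],"roll":0,"jaw":-0.2},{"travel":[0,-0.022,0.037],"roll":0,"jaw":-0.2},{"travel":[0,-0.02,0.037],"roll":0,"jaw":-0.2}]'
```

```text
time: 6.4
tcp_pos: [502.6, 172.1, 218.3]
eef_rot: [-3.139, 0.01, 1.727]
wrist_force: [5.0, 0.8, -1.9]
opening: 34.1
```

```bash
python3 -m creep '[{"travel":[0,0.03,-0.13],"roll":0,"jaw":-0.2},{"travel":[0,0.04,-0.15],"roll":0,"jaw":-1},{"travel":[0,0,0],"roll":0,"jaw":-1},{"travel":[0,0,0],"roll":0,"jaw":-1},{"travel":[0,0,0],"roll":0,"jaw":-1},{"travel":[0,0,0.03],"roll":0,"jaw":-1},{"travel":[0,0,0.03],"roll":0,"jaw":-1},{"travel":[0,0,0.03],"roll":0,"jaw":-1},{"travel":[0,0,0.03],"roll":0,"jaw":-1},{"travel":[0,0,0.03],"roll":0,"jaw":-1}]'
```

```text
time: 7.65
tcp_pos: [516.3, 175.3, 233.2]
eef_rot: [3.133, 0.008, 1.727]
wrist_force: [0.4, 0.0, 0.2]
opening: -0.1
```

```bash
python3 -m creep '[{"travel":[0,-0.025,0.02],"roll":0,"jaw":-1},{"travel":[0,0,0.02],"roll":0,"jaw":-1},{"travel":[0,0,0.02],"roll":0,"jaw":-1},{"travel":[0,0,0.02],"roll":0,"jaw":-1},{"travel":[0,0,0.02],"roll":0,"jaw":-1},{"travel":[0,0,0.02],"roll":0,"jaw":-1},{"travel":[0,0,0.01],"roll":0,"jaw":-1},{"travel":[0,0,0.01],"roll":0,"jaw":-1},{"travel":[0,0,0.01],"roll":0,"jaw":-1},{"travel":[0,0,0.01],"roll":0,"jaw":-1}]'
python3 - <<'E'
from h import *
p,d=snapshot('scene');cv2.imwrite('pics/s1.png',cv2.resize(p[160:360,260:480],None,fx=3,fy=3))
E
```

```text
time: 8.9
tcp_pos: [512.6, 174.7, 224.8]
eef_rot: [3.129, 0.009, 1.729]
wrist_force: [-4.1, 0.0, 8.9]
opening: -0.3
```

View pics/s1.png

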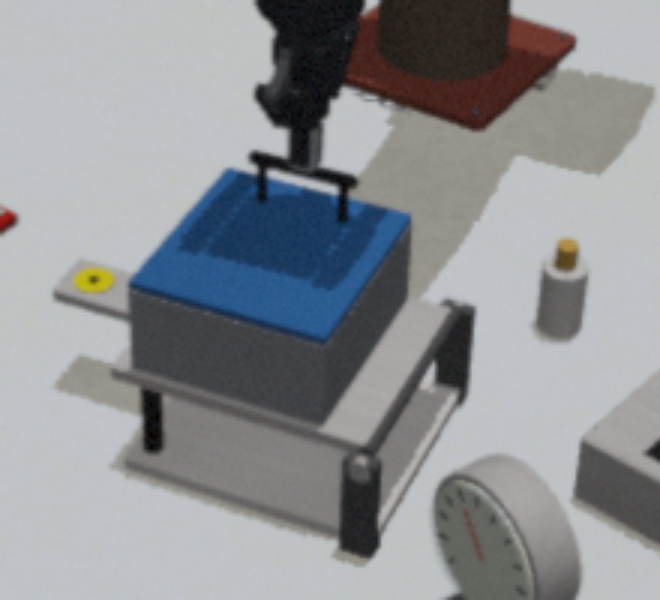

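The lid is flat on the chamber rim (scene crop, lid corners at about (230,170), (410,215), (325,340), (130,285)), and the force rose at the expected height. Next is the jack.

```bash
python3 -m creep '[{"travel":[0,0,-0.2],"roll":0,"jaw":-1},{"travel":[0,0,-0.2],"roll":0.6,"jaw":1},{"travel":[-0.38,0,0],"roll":0.65,"jaw":1},{"travel":[-0.38,0,0],"roll":0,"jaw":1},{"travel":[-0.38,0,0],"roll":0,"jaw":1},{"travel":[-0.38,0,0],"roll":0,"jaw":1},{"travel":[-0.38,0,0],"roll":0,"jaw":1},{"travel":[-0.38,0,0],"roll":0,"jaw":1},{"travel":[-0.38,0,0],"roll":0,"jaw":1},{"travel":[-0.2,0,0],"roll":0,"jaw":1}]'
```

```text
time: 10.2
tcp_pos: [491.2, -263.8, 290.6]
eef_rot: [3.119, 0.008, 1.51]
wrist_force: [0.0, 1.5, 0.5]
opening: 85.3
```

```bash
python3 -m creep '[{"travel":[-0.14,0.04,0.1],"roll":0,"jaw":1},{"travel":[0,0,0.25],"roll":0,"jaw":1},{"travel":[0,0,0.25],"roll":0,"jaw":1},{"travel":[0,0,0.25],"roll":0,"jaw":1},{"travel":[0,0,0.25],"roll":0,"jaw":1},{"travel":[0,0,0.2],"roll":0,"jaw":1},{"travel":[0,0,0.1],"roll":0,"jaw":1},{"travel":[0,0,0],"roll":0,"jaw":1},{"travel":[0,0,0],"roll":0,"jaw":1},{"travel":[0,0,0],"roll":0,"jaw":1}]'
```

```text
time: 11.45
tcp_pos: [502.9, -294.8, 78.4]
eef_rot: [3.112, 0.013, 1.503]
wrist_force: [-0.3, -0.5, 0.0]
opening: 85.0
```

```bash
python3 -m creep '[{"travel":[0.04,-0.055,0.05],"roll":0,"jaw":1},{"travel":[0,0,0.08],"roll":0,"jaw":1},{"travel":[0,0,0.08],"roll":0,"jaw":1},{"travel":[0,0,0.06],"roll":0,"jaw":1},{"travel":[0,0,0],"roll":0,"jaw":-1},{"travel":[0,0,0],"roll":0,"jaw":-1},{"travel":[0,0,0],"roll":0,"jaw":-1},{"travel":[0,0,0],"roll":0,"jaw":-1},{"travel":[0,0,0],"roll":0,"jaw":-1},{"travel":[0,0,0],"roll":0,"jaw":-1}]'
python3 - <<'E'
from h import *
p,d=snapshot('top');cv2.imwrite('pics/t2.png',p);np.save('t2.npy',d)
s=readout.observe();print(s['tcp_pos'],s['eef_rot'],s['wrist_force'])
a=cv2.resize(p[175:300,225:365],None,fx=4,fy=4,interpolation=3)[:380]
b=cv2.resize(p[235:290,400:530],None,fx=4,fy=4,interpolation=3)
b=cv2.copyMakeBorder(b,0,0,0,40,0)
cv2.imwrite('pics/c2.png',np.vstack([a,b]))
E
```

```text
time: 12.7
tcp_pos: [497.5, -289.2, 37.0]
eef_rot: [3.108, 0.015, 1.503]
wrist_force: [1.1, 0.8, -0.9]
opening: 43.2
[ 497.50392122 -289.18145779   36.98427787] [3.10807834 0.01504379 1.50351233] [ 2.15075806  0.65061935 -0.65355531]
```

View pics/c2.png

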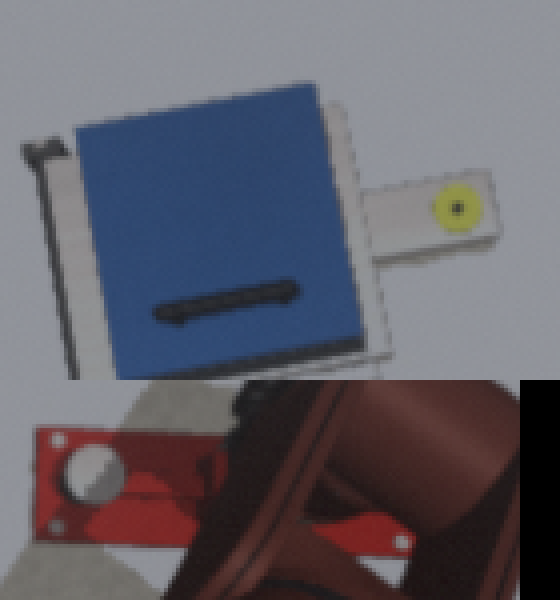

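```bash
python3 -m creep '[{"travel":[0.08,0.03,-0.004],"roll":0,"jaw":-1},{"travel":[0.16,0.05,-0.003],"roll":0,"jaw":-1},{"travel":[0.16,0.05,-0.003],"roll":0,"jaw":-1},{"travel":[0.16,0.05,-0.003],"roll":0,"jaw":-1},{"travel":[0.16,0.05,-0.003],"roll":0,"jaw":-1},{"travel":[0.16,0.05,-0.003],"roll":0,"jaw":-1},{"travel":[0.16,0.05,-0.003],"roll":0,"jaw":-1},{"travel":[0.16,0.05,-0.003],"roll":0,"jaw":-1},{"travel":[0.1,0.03,0],"roll":0,"jaw":-1},{"travel":[0,0,0],"roll":0,"jaw":-1}]'
```

```text
time: 14.0
tcp_pos: [569.7, -92.1, 36.7]
eef_rot: [3.117, 0.02, 1.504]
wrist_force: [3.1, 3.4, -2.3]
opening: 43.2
```

```bash
python3 -m creep '[{"travel":[0.05,0.02,-0.003],"roll":0,"jaw":-1},{"travel":[0.05,0.02,-0.003],"roll":0,"jaw":-1},{"travel":[0.05,0.02,-0.003],"roll":0,"jaw":-1},{"travel":[0,0,0],"roll":0,"jaw":-1},{"travel":[0,0,0],"roll":0,"jaw":-1},{"travel":[0,0,0],"roll":0,"jaw":-1},{"travel":[0,0,0],"roll":0,"jaw":-1},{"travel":[0,0,0],"roll":0,"jaw":-1},{"travel":[0,0,0],"roll":0,"jaw":-1},{"travel":[0,0,0],"roll":0,"jaw":-1}]'
```

```text
time: 15.25
tcp_pos: [579.1, -69.9, 36.8]
eef_rot: [3.12, 0.02, 1.503]
wrist_force: [-1.0, -1.0, -2.5]
opening: 43.5
```

```bash
python3 -m creep '[{"travel":[0.01,0.01,0],"roll":0,"jaw":-1},{"travel":[0,0,0],"roll":0,"jaw":-1},{"travel":[0,0,0],"roll":0,"jaw":-1},{"travel":[0,0,0],"roll":0,"jaw":1},{"travel":[0,0,0],"roll":0,"jaw":1},{"travel":[0,0,0],"roll":0,"jaw":1},{"travel":[0,0,-0.2],"roll":0,"jaw":1},{"travel":[0,0,-0.3],"roll":0,"jaw":1},{"travel":[-0.3,0,-0.3],"roll":0,"jaw":-1},{"travel":[-0.35,0,-0.2],"roll":0,"jaw":-1}]'
python3 - <<'E'
from h import *
for n in('top','scene'):
    p,d=snapshot(n);cv2.imwrite(f'pics/{n}3.png',p);np.save(n+'3.npy',d)
p=cv2.imread('pics/top3.png');q=cv2.imread('pics/scene3.png')
a=cv2.resize(p[195:275,320:460],None,fx=4,fy=4,interpolation=3)
b=cv2.resize(q[190:290,200:340],None,fx=4,fy=4,interpolation=3)[:280*1+100]
print(a.shape,b.shape);cv2.imwrite('pics/c3.png',np.vstack([a[:,:],b])[:600])
E
```

```text
time: 16.5
tcp_pos: [570.2, -160.4, 190.7]
eef_rot: [3.125, 0.02, 1.509]
wrist_force: [0.7, -0.6, 0.4]
opening: 51.9
(320, 560, 3) (380, 560, 3)
```

View pics/c3.png

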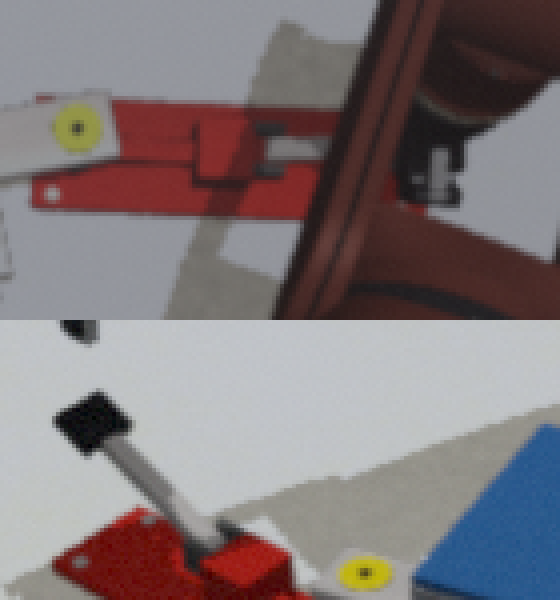

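Run:
```python
from h import *
c=cam('top')
B=lambda x,y:((x+.5)/4+400-.5,(y-380+.5)/4+235-.5)
N=lambda x,y:((x+.5)/4+320-.5,(y+.5)/4+195-.5)
w=lambda f,x,y,z:atz('top',*f(x,y),z,c)
L=w(N,77.5,128.5,92);print('lift',L)
print('hole d',w(N,52,194,12)-w(B,57,526,12))
print('corner d',w(N,33,207,12)-w(B,35,540,12))
print('block d',w(N,194,122,58)-w(B,213,450,58), w(N,224,152,58))
v=w(N,33,207,12)-w(N,300,220,12);print(np.degrees(np.arctan2(v[1],v[0])))
v=w(N,120,102,12)-w(N,340,113,12);print(np.degrees(np.arctan2(v[1],v[0])))
# jack hole known? 
print('hole',w(N,52,194,12))
S=np.array([502.6,-188.7,68])
print('want',L-S)
# side check: wrist view camera
s=readout.observe();print(s['tcp_pos'])
c=cam('wrist');p,d=snapshot('wrist');cv2.imwrite('pics/w3.png',p);np.savez('w3',d=d,K=c[0],D=c[1],e=c[2],M=c[3])
```

```text
lift [585.08623171  31.27410745  92.        ]
hole d [ 81.73909275 220.30969508   0.        ]
corner d [ 82.18682124 217.98246375   0.        ]
block d [ 77.20129558 223.22245939   0.        ] [574.41012222 -66.91283365  58.        ]
86.09499695925861
86.05020865033755
hole [556.06001713  47.33122506  12.        ]
want [ 82.48623171 219.97410745  24.        ]
[ 571.80758672 -165.29045938  193.55330334]
```

View pics/w3.png

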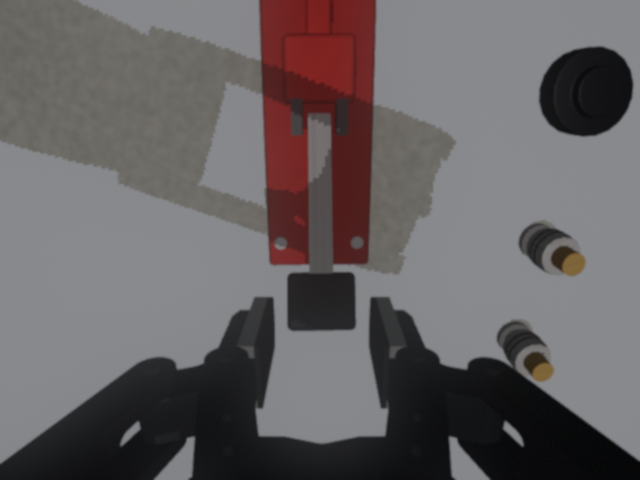

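The jack moved (82,219.5) against the wanted (82.5,220), and yaw is unchanged. The wrist view shows the pad at (321,301), centred between the fingers. I'll move above the pad.

```bash
python3 -m creep '[{"travel":[-0.1,0,0],"roll":0,"jaw":-1},{"travel":[-0.12,0,0],"roll":0,"jaw":-1},{"travel":[0,0,0.1],"roll":0,"jaw":-1},{"travel":[0,0,0.12],"roll":0,"jaw":-1},{"travel":[0,0,0.12],"roll":0,"jaw":-1},{"travel":[0,0,0.06],"roll":0,"jaw":-1},{"travel":[0,0,0],"roll":0,"jaw":-1},{"travel":[0,0,0],"roll":0,"jaw":-1},{"travel":[0,0,0],"roll":0,"jaw":-1},{"travel":[0,0,0],"roll":0,"jaw":-1}]'
```

```text
time: 17.9
tcp_pos: [566.9, -194.0, 122.1]
eef_rot: [3.131, 0.016, 1.507]
wrist_force: [-1.1, 1.5, 0.0]
opening: 0.5
```

```bash
python3 -m creep '[{"travel":[-0.03,0.015,0.02],"roll":0,"jaw":-1},{"travel":[-0.014,0,0.045],"roll":0,"jaw":-1},{"travel":[-0.014,0,0.045],"roll":0,"jaw":-1},{"travel":[-0.013,0,0.045],"roll":0,"jaw":-1},{"travel":[-0.012,0,0.045],"roll":0,"jaw":-1},{"travel":[-0.011,0,0.045],"roll":0,"jaw":-1},{"travel":[-0.01,0,0.045],"roll":0,"jaw":-1},{"travel":[-0.008,0,0.04],"roll":0,"jaw":-1},{"travel":[-0.005,0,0.03],"roll":0,"jaw":-1},{"travel":[-0.003,0,0.03],"roll":0,"jaw":-1}]'
```

```text
time: 19.15
tcp_pos: [569.9, -213.0, 62.6]
eef_rot: [3.129, 0.014, 1.507]
wrist_force: [-9.6, 8.8, 27.9]
opening: -0.3
```

```bash
cat > chk.py <<'E'
from h import *
def chk(tag):
    c=cam('top');p,d=snapshot('top');cv2.imwrite(f'pics/top{tag}.png',p)
    m=cv2.inRange(cv2.cvtColor(p,cv2.COLOR_BGR2HSV),(22,120,60),(38,255,255));m[:, :315]=0;m[:,365:]=0;m[:195]=0;m[255:]=0
    v,u=np.nonzero(m);z=[atd('',a,b,d,c)[2] for a,b in zip(u,v)]
    print('disc px',u.mean(),v.mean(),'z',np.median(z),'n',len(u))
    m=cv2.inRange(cv2.cvtColor(p,cv2.COLOR_BGR2HSV),(0,150,80),(8,255,255));m[:, :320]=0;m[:,372:]=0;m[:210]=0;m[270:]=0
    v,u=np.nonzero(m);print('red left part',u.min(),v.max(),u.mean(),v.mean(),len(u))
    s=readout.observe();print(s['time'],s['tcp_pos'],s['wrist_force'])
E
python3 -c "
from chk import *
chk('4')
q,_=snapshot('scene');cv2.imwrite('pics/s4.png',cv2.resize(q[160:310,170:420],None,fx=3,fy=3))"
```

```text
disc px 338.6 225.425 z 109.32263123054577 n 80
red left part 329 247 356.0076923076923 235.79846153846154 650
19.2 [ 569.8398171  -212.98623407   62.97987002] [-8.39318396  7.41121434 23.41123329]
```

View pics/s4.png

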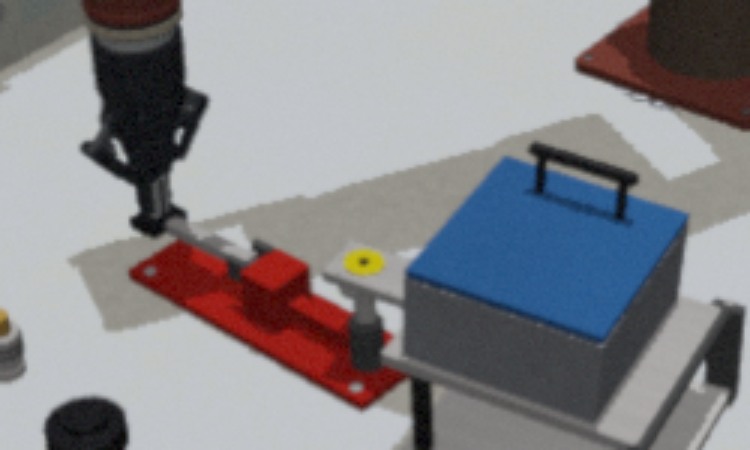

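First stroke is full: the tab rose about 17 mm, with the saddle under the yellow mark at (363,262). I'll let it come back up.

```bash
python3 -m creep '[{"travel":[0.005,0,-0.06],"roll":0,"jaw":-1},{"travel":[0.01,0,-0.06],"roll":0,"jaw":-1},{"travel":[0.015,0,-0.06],"roll":0,"jaw":-1},{"travel":[0.02,0,-0.07],"roll":0,"jaw":-1},{"travel":[0.02,0,-0.07],"roll":0,"jaw":-1},{"travel":[0.015,0,-0.07],"roll":0,"jaw":-1},{"travel":[0.01,0,-0.07],"roll":0,"jaw":-1},{"travel":[0,0,-0.02],"roll":0,"jaw":-1},{"travel":[0,0,0],"roll":0,"jaw":-1},{"travel":[0,0,0],"roll":0,"jaw":-1}]'
python3 -c "
from chk import *
chk('5')
c=cam('wrist');p,d=snapshot('wrist');cv2.imwrite('pics/w5.png',p);np.savez('w5',d=d,K=c[0],D=c[1],e=c[2],M=c[3])
q,_=snapshot('scene');cv2.imwrite('pics/s5.png',cv2.resize(q[160:310,170:420],None,fx=3,fy=3))"
```

```text
time: 20.5
tcp_pos: [569.9, -198.2, 138.1]
eef_rot: [3.129, 0.017, 1.508]
wrist_force: [0.5, 0.1, -0.3]
opening: 0.1
disc px 338.88 226.48 z 92.44229391489444 n 75
red left part 329 247 356.2932098765432 235.71141975308643 648
20.55 [ 569.89948409 -198.16201814  138.02860652] [-1.30760996  0.20895295  0.28408649]
```

View pics/s5.png

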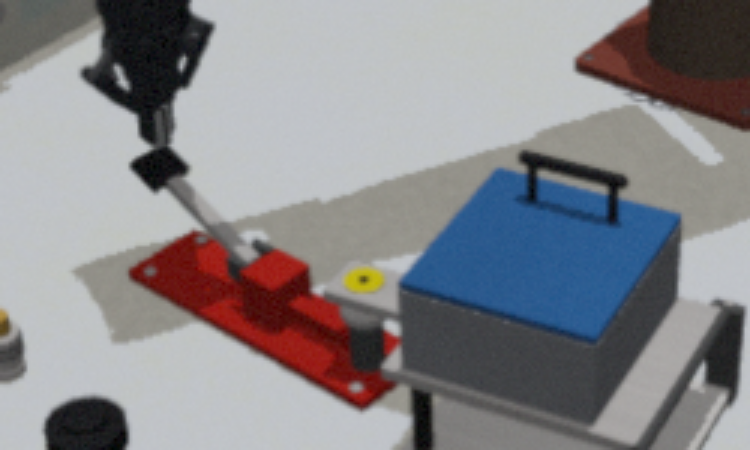

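The handle is fully back up, the plate is at rest at 92 mm, and the jack hasn't moved. Now the second press.

```bash
python3 -m creep '[{"travel":[-0.01,0,0.06],"roll":0,"jaw":-1},{"travel":[-0.01,0,0.06],"roll":0,"jaw":-1},{"travel":[-0.014,0,0.05],"roll":0,"jaw":-1},{"travel":[-0.014,0,0.05],"roll":0,"jaw":-1},{"travel":[-0.013,0,0.05],"roll":0,"jaw":-1},{"travel":[-0.012,0,0.05],"roll":0,"jaw":-1},{"travel":[-0.011,0,0.05],"roll":0,"jaw":-1},{"travel":[-0.01,0,0.05],"roll":0,"jaw":-1},{"travel":[-0.008,0,0.045],"roll":0,"jaw":-1},{"travel":[-0.003,0,0.04],"roll":0,"jaw":-1}]'
```

```text
time: 21.9
tcp_pos: [570.4, -214.4, 61.0]
eef_rot: [3.13, 0.013, 1.508]
wrist_force: [-17.3, 12.1, 45.9]
opening: 0.2
```

```bash
python3 -m creep '[{"travel":[0,0,0.025],"roll":0,"jaw":-1},{"travel":[0,0,0.025],"roll":0,"jaw":-1},{"travel":[0,0,0.025],"roll":0,"jaw":-1},{"travel":[0,0,0.025],"roll":0,"jaw":-1},{"travel":[0,0,0.025],"roll":0,"jaw":-1},{"travel":[0,0,0.025],"roll":0,"jaw":-1},{"travel":[0,0,0.025],"roll":0,"jaw":-1},{"travel":[0,0,0.025],"roll":0,"jaw":-1},{"travel":[0,0,0.025],"roll":0,"jaw":-1},{"travel":[0,0,0.025],"roll":0,"jaw":-1}]'
python3 -c "
from chk import *
chk('6')
q,_=snapshot('scene');cv2.imwrite('pics/s6.png',cv2.resize(q[160:310,170:420],None,fx=3,fy=3));a=cv2.imread('pics/s4.png')
print(cv2.absdiff(a,cv2.imread('pics/s6.png')).mean())
s=readout.observe();print(s['tcp_pos'],s['wrist_force'])"
```

```text
time: 23.15
tcp_pos: [570.5, -214.3, 62.1]
eef_rot: [3.141, 0.012, 1.515]
wrist_force: [-15.2, 8.6, 32.8]
opening: -0.1
disc px 338.5897435897436 225.3846153846154 z 109.17725947678616 n 78
red left part 329 247 355.88536953242834 235.88838612368025 663
23.2 [ 570.54043991 -214.31734495   62.08119677] [-15.93128344   8.25308458  32.60037837]
2.261137777777778
[ 570.55533034 -214.32097645   62.10378968] [-14.25252644   7.25900358  31.57368959]
```

View pics/s6.png

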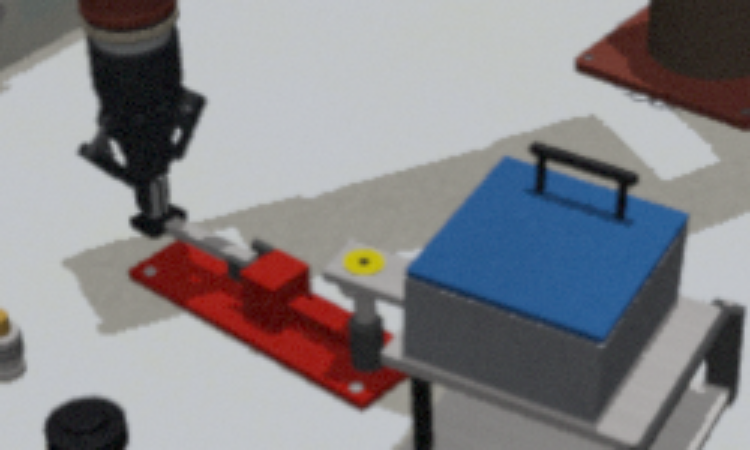

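Fully down, tab 17 mm up. I'll ease the push a little before handing in.

```bash
python3 -m creep '[{"travel":[0,0,0.018],"roll":0,"jaw":-1},{"travel":[0,0,0.015],"roll":0,"jaw":-1},{"travel":[0,0,0.015],"roll":0,"jaw":-1},{"travel":[0,0,0.015],"roll":0,"jaw":-1},{"travel":[0,0,0.015],"roll":0,"jaw":-1},{"travel":[0,0,0.015],"roll":0,"jaw":-1},{"travel":[0,0,0.015],"roll":0,"jaw":-1},{"travel":[0,0,0.015],"roll":0,"jaw":-1},{"travel":[0,0,0.015],"roll":0,"jaw":-1},{"travel":[0,0,0.015],"roll":0,"jaw":-1}]'
python3 -c "
from chk import *
chk('7')"
```

```text
time: 24.5
tcp_pos: [570.5, -214.3, 63.0]
eef_rot: [-3.136, 0.013, 1.519]
wrist_force: [-9.0, 5.8, 21.4]
opening: -0.0
disc px 338.45454545454544 225.4025974025974 z 108.84097023811705 n 77
red left part 329 247 356.0258358662614 235.8449848024316 658
24.55 [ 570.49442386 -214.27598908   63.0166993 ] [-9.99177834  4.67917031 21.58597711]
```

```bash
python3 -c "
from chk import *
print(order.finish_job())"
```

```text
the job is handed in; nothing more can be done
None
```

The job is done and handed in at about 24.6 s. The lid is closed, the jack is under the lift point, and the arm is still holding the handle down after the second stroke.

- **Lid:** I eased it down by its handle and seated it with about 9 N. It shows flat on the rim in both the top and scene pictures.
- **Jack position:** The jack moved (82, 219.5) mm against (82.5, 220) mm wanted, so the saddle is within about 1 mm of the lift point. One reading, off the red block's corner, disagreed by 3 to 5 mm. I put that down to a poorly read pixel, because the base hole and corner agreed. The jack did not shift while pumping.
- **Strokes:** The first press raised the tab from 92 to about 109 mm, or about 0.06 rad. After I let go, the handle came fully up and the plate went back to 92 mm. The second press brought the tab to 109 mm again, and I held it there.
- **Force:** The fingertip push on the pad peaked at about 46 N when the second press reached its stop. That is above the 40 N figure for the arm or gripper body, though only the fingertips touched the pad. I eased it to about 21 N, with some 10 N sideways, before handing in.
- **Other items:** I planned all moves clear of the other items and the green button. I did not measure their positions again at the end.

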